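# Index the dividing table to the next hole with the slack taken up

## Task

Index the dividing table to the hole at the brass finger: draw the plunger out by its black knob and swing the crank clockwise about an eighth of a turn past the finger, then come back anticlockwise only, so that the slack of the gears is taken up, and let the pin drop fully home in that hole. The finger only shows roughly where the hole is, so find it by feel, and do not press the pin hard against the plate (keep it under 30 N). Leave the cast standing centred on the table, do not disturb the things around, and let go of the knob.

Things in the scene. Friction and masses are not known exactly. Their poses are not given: they have to be found in the camera images.
- divider: the dividing table's grey cast bed, screwed to the bench (150 x 415 mm foot, 195 mm over its round gear cases, 44 mm high). Origin on the crank axis at bench height; its y axis points to the table axis 185 mm away; z up
- crank_axis (a point): centre of the top face of the index plate, on the vertical crank axis, 56 mm above the bench. The index plate is a steel disc 172 mm across, 11.5 mm thick, with six through holes of 10.5 mm, 60 degrees apart, on a circle of 65 mm radius; it is clamped and does not turn
- finger_mark (a point): point on the plate's top face, 65 mm from the crank axis, to which the fixed flat brass finger on the hub points (the finger ends 8 mm short of it). The finger only shows which hole is wanted: the centre of that hole lies up to 11 mm to either side of this mark along the circle, differently each time; the next holes are 60 degrees away
- knob (a point): centre of the black cylindrical plunger knob at the end of the crank arm: 26 mm across, 42 mm tall (21 mm above and below this point), upright, 65 mm from the crank axis, and free to spin on its stem, so a gripper that holds it need not turn. Point is 101 mm above the bench when the pin is home, 110 mm when the pin rides on the plate. Below it is the arm's round end, 27 mm across, its top 75 mm above the bench
- crank (a joint): turn of the crank (rad), positive anticlockwise seen from above; 0 when the arm stands over the finger mark, so the pin is home in the wanted hole somewhere between -0.18 and 0.18. It stands at 0.35 to 0.72 at the start, the pin riding on the plate. Turning it takes about 1 N at the knob in the slack and 3 N when it drives the table, some 3 to 6 N more when the pin drags on the plate under its spring
- plunger (a joint): height of the plunger (m): 0 pin fully home in a hole, 0.009 pin tip riding on the plate's top face, 0.016 upper end. A spring pushes it down with 5 N at 0, 6.6 N at 0.009 and 7.5 N at 0.015: a hand that holds the knob feels this pull while the pin hangs free or over a hole, and loses it when the pin bears on the plate. Let go over a hole, the spring sends the pin home
- index_pin: the plunger's steel pin, 9 mm across with a flat end, straight below the knob; origin at its lower tip
- table (a joint): turn of the round table (rad), positive anticlockwise from above, starts between -0.14 and -0.09. The crank drives it the opposite way at one sixth of its angle, through gears with 0.06 rad of slack at the table, that is 0.36 rad at the crank; the table stays where it is left. With the slack taken up by cranking anticlockwise it reads minus one sixth of the crank angle, with the slack taken up the other way 0.06 less
- cast: plaster socket shell standing on the table between the jaws, 71 mm across, 101 mm tall; origin at the centre of its underside
- sanding_block: brown sanding block lying loose on the bench, 76 x 104 x 26 mm, origin at the centre of its underside
- mixing_cup: white plaster mixing cup standing loose on the bench, 70 mm across, 71 mm tall, origin at the centre of its underside
- drive_wheel: the gear wheel inside the case under the table (not visible, not handled), which always turns minus one sixth of the crank angle; origin on the table axis. Its x axis lines up with that of table_top when the slack is taken up by cranking anticlockwise, and is 0.06 rad from it when it is taken up clockwise
- table_top (a point): centre of the table's top face, 58 mm above the bench; turns with the table, which is 180 mm across and has three low jaws round the cast's foot

How it is judged:
By the outcome, as a careful person would: the job done as asked, in the order asked, and still so for the second after the job is handed in, with the robot touching nothing.
It also fails if it takes over 70 s, if anything falls off the work surface, if the arm or the gripper's body presses on something with over 40 N, if the wrist force passes 120 N, or if a joint passes its speed limit or range.

## Robot

A 6-joint arm with a two-finger parallel gripper is mounted at the origin on a cart in front of the work surface, level with it; the furniture and walls round the work are solid. World frame = base frame: x ahead of the robot, y to its left, z up, the work surface at z = 0. Lengths are in mm, angles in rad, forces in N, time in s.
With the tool pointing down it reaches from about 225 to 875 mm from the base axis. Payload 3.4 kg.
Tool frame: the origin (TCP) lies at the centre of the arm's flange, where the gripper is bolted on; the fingertips stand 173 mm ahead of it and the grasp point (between the pads) lies 155 mm ahead of it (manip.finger_overhang is the distance from the TCP to the fingertips, in mm); z points along the fingers, x is the direction in which the jaws open and shut, and the axes are right-handed (so a half turn about z gives the same grasp; the last joint's range is limited). The gripper opens to 85 mm and grips with 20 to 120 N. Pads are 22 mm wide; open, the fingers measure 114 mm over their backs; the gripper's body (76 mm by 85 mm) begins 54 mm behind the grasp point. The pads swing forward as they close: fully open they stand 13 mm farther back than shut.
Start: joints at [1.117, 0.276, 1.505, -0, 1.361, -0.121], TCP at [187.858, 543.465, 404.728] pointing down, gripper open.
Joint ranges: [-2.89, 2.89], [-0.75, 2.08], [0.22, 2.7], [-1.18, 4.32], [0.11, 2.71], [-2.7, 2.7]. Speed limits (rad/s): [2.57, 2.57, 3.14, 3.14, 3.14, 3.14].

## Interface

Orientations are given as a rotation vector (axis times angle).
In Python, from workcell import manip, kinematics, vision gives the robot as it stands. The module is installed in compiled form; this text tells all that it offers. Calls block until the motion is done:
- manip.move_to(position, orientation): joint-space move of the TCP to a pose.
- manip.move_straight(position, attitude=None, v=150): straight line of the TCP; attitude=None keeps the orientation; v is the mean speed in mm/s.
- manip.move_joints(angles): joint-space move.
- manip.gripper_to(opening, grip_force=None): finger opening in mm; grip_force is the grip in N (None keeps the last); returns when the fingers have stopped.
- manip.wait(seconds).
- kinematics.ik(position, orientation): joint angles nearest the present ones, or None.
- manip.get_obs(): the state.
- vision.get_image(name): name is "side" or "top"; returns the picture (420x560x3 uint8, red, green, blue); there is no depth.
- vision.calibration(name): a dict with "fx", "fy", "cx", "cy" (pixels), "k1" (the pictures are not rectified: a ray, as slopes to the right and down, at radius r is drawn at 1 + k1 r^2 times it, then the intrinsics apply), "T" (4x4, takes a point from camera to world coordinates). Camera axes: x right, y down, z forward; pixel columns grow to the right and rows downward; lengths in mm; the calibration is good to about 2 mm. A picture is of the moment at which its call begins. calibration takes no time and is no camera call.
A pose or a line that the arm cannot do raises manip.Unreachable and nothing moves.
- manip.sign_off(): hands the job in, once; it reports no verdict.
Trained networks look in the newest picture that a camera, given by its name, has taken for a name from the list of things; names that differ only in an ending like _2 or _b are one class to them, and where a whole thing is asked for, a point or a joint stands for the part that bears it (a point fixed in the world has none). Each returns a list of dicts, best first, with "score" (0 to 1); they miss things now and then, are a little off and sometimes report something else, mostly with a low value. They report only what shows in the picture. A call takes as long as a camera call.
- vision.spot_in(name, camera): "location" ([x, y, z] in mm, in the coordinates of the camera as it stood for that picture, good to about 4 mm: the middle of the surface that is visible of it).
- vision.masks_of(name, camera): "mask" (420x560 bool, what is visible of it).
- vision.pinpoint(name, camera): "location" ([x, y, z] in mm, in the coordinates of the camera as it stood for that picture, good to about 4 mm: a listed point, or the origin of a listed thing).
The state is a dict: "time_s": time; "qpos": joint angles; "joint_vel": joint speeds; "tau": joint torques, N m; "tool_pos": TCP position; "eef_rot": TCP orientation; "contact_force": force on the tool from outside, world axes, zero at the start; "ft_torque": the same for the moment, N m; "width": finger opening in mm.
Only numpy, scipy, OpenCV 4.12 (cv2) and the standard library are available. Lean on these libraries where they do the work, as an engineer would, in place of code of your own. Each camera call takes 0.05 s, during which the arm holds its last target. There are 200 camera calls.

## Working session

There is one attempt and no reset: what is moved stays moved. The work goes in short steps, each a Python script; the robot and the scene stay as the last script left them, time stands still between calls to the robot, and variables do not carry over. Pictures are saved under pics/ and viewed, about 8 in all and at most 12, crops included, and the job is handed in when it is done.

```bash
mkdir -p pics; cat > h.py <<'E'
import numpy as np, cv2
from workcell import manip, kinematics, vision
def toW(cam,p):
    T=np.array(vision.calibration(cam)["T"]); return T[:3,:3]@np.array(p)+T[:3,3]
def snap(n,f):
    im=vision.get_image(n); cv2.imwrite("pics/"+f,im[:,:,::-1]); return im
def proj(cam,P):
    c=vision.calibration(cam);T=np.linalg.inv(np.array(c["T"]));p=T[:3,:3]@np.array(P)+T[:3,3]
    s=p[:2]/p[2];s=s*(1+c["k1"]*(s@s));return s*[c["fx"],c["fy"]]+[c["cx"],c["cy"]]
E
python3 - <<'E'
from h import *
a=snap("side","s0.png");b=snap("top","t0.png")
cv2.imwrite("pics/both0.png",np.hstack([a,b])[:,:,::-1][:, :])
for c in("side","top"):
    print(c,np.array(vision.calibration(c)["T"]).round(2).tolist())
    for n in("crank_axis","finger_mark","knob","table_top","divider","cast","sanding_block","mixing_cup","index_pin"):
        r=vision.pinpoint(n,c); print(n,[(round(x["score"],2),toW(c,x["location"]).round(1).tolist()) for x in r[:2]])
print(manip.get_obs())
E
```

```text
side [[0.89, -0.28, 0.35, 258.82], [-0.45, -0.56, 0.7, -445.27], [-0.0, -0.78, -0.63, 665.95], [0.0, 0.0, 0.0, 1.0]]
crank_axis [(0.86, [516.0, 257.0, 60.5])]
finger_mark [(0.74, [473.2, 210.9, 60.6])]
knob [(0.83, [496.8, 195.2, 110.1])]
table_top []
divider [(0.88, [516.0, 251.9, -2.4])]
cast [(0.96, [510.3, 440.9, 56.9])]
sanding_block [(0.53, [662.3, 52.3, 1.4])]
mixing_cup [(0.68, [568.5, -25.1, -3.2])]
index_pin []
top [[0.03, -0.99, 0.14, 434.28], [-1.0, -0.03, -0.02, 197.44], [0.02, -0.14, -0.99, 948.4], [0.0, 0.0, 0.0, 1.0]]
crank_axis [(0.93, [515.2, 253.9, 58.0]), (0.62, [518.9, 256.3, 0.4])]
finger_mark [(0.97, [471.1, 208.7, 49.5])]
knob [(0.6, [492.2, 197.6, 109.1])]
table_top [(0.9, [509.7, 442.0, 62.6])]
divider [(0.7, [513.9, 257.1, 0.6])]
cast [(0.63, [512.2, 437.4, 56.2])]
sanding_block [(0.55, [511.0, 438.3, 57.4]), (0.35, [472.7, 208.8, 48.9])]
mixing_cup [(0.89, [570.1, -24.2, 1.5])]
index_pin [(0.73, [470.6, 211.8, 51.7])]
{'time_s': 1.0, 'qpos': array([ 1.11702691e+00,  2.75877526e-01,  1.50487053e+00,  3.97044123e-05,
        1.36067192e+00, -1.21006882e-01]), 'joint_vel': array([-0.00101051,  0.00043759,  0.0001021 ,  0.00045441, -0.00105168,
       -0.00015913]), 'tau': array([ 7.34104174e-05, -4.16666973e+01, -2.46105927e+01, -1.22676329e-04,
        1.82439326e-04,  3.03660602e-05]), 'tool_pos': array([187.84046165, 543.48136815, 404.75260575]), 'eef_rot': array([-2.55858046e+00, -1.82278299e+00, -2.09138738e-04]), 'contact_force': array([-0.33138271, -0.8301111 ,  0.12214246]), 'ft_torque': array([-0.01490136,  0.01964681,  0.03373695]), 'width': 85.82347765010348}
```

```bash
python3 - <<'E'
from h import *
a=cv2.imread("pics/s0.png");b=cv2.imread("pics/t0.png")
cv2.imwrite("pics/st.png",cv2.resize(np.vstack([a,b]),(800,1200))[:,:])
cv2.imwrite("pics/s1.png",cv2.resize(a,(800,600)));cv2.imwrite("pics/t1.png",cv2.resize(b,(800,600)))
for P in([515.5,255.5,56],[472,210,56],[494,196.5,110],[494,196.5,131]):print([(proj(c,P)*800/560).round(0).tolist() for c in("side","top")])
E
```

```text
[[334.0, 312.0], [353.0, 321.0]]
[[317.0, 340.0], [382.0, 350.0]]
[[334.0, 310.0], [391.0, 333.0]]
[[333.0, 298.0], [391.0, 332.0]]
```

View pics/s1.png

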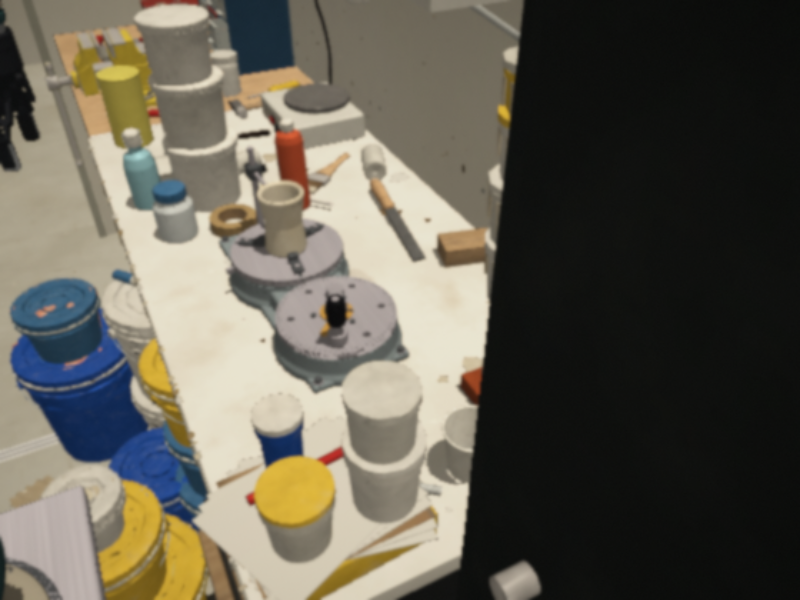

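View pics/t1.png

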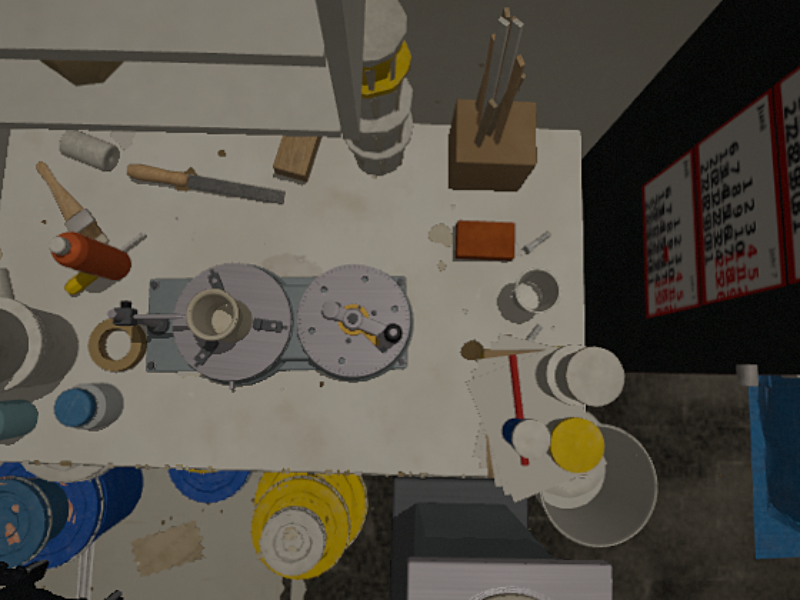

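The pictures show the plate centred at about (353,321) in the enlarged top view. The knob is at (392,333), the cast is on the left table, and the space round the crank is free. I'll zoom in on the plate to see the finger and the holes.

```bash
python3 - <<'E'
from h import *
b=cv2.imread("pics/t0.png")[175:275,200:300]
cv2.imwrite("pics/c1.png",cv2.resize(b,(600,600),interpolation=cv2.INTER_CUBIC))
C=np.array([515.5,255.5,56]);pr=lambda P:((proj("top",P)-[200,175])*6).round(0).tolist()
print("C",pr(C),"edge",[pr(C+86*np.array([np.cos(t),np.sin(t),0])) for t in np.arange(4)*np.pi/2])
for d in range(-180,180,30):print(d,pr(C+65*np.array([np.cos(np.radians(d)),np.sin(np.radians(d)),0])))
print(pr([494,196.5,131]))
from scipy.spatial.transform import Rotation as R
for phi in(-20,160,-45,135):
    o=(R.from_euler('z',phi,degrees=True)*R.from_euler('x',180,degrees=True)).as_rotvec()
    print(phi,kinematics.ik([494,196.5,300],o),kinematics.ik([451,254,265],o))
E
```

```text
C [281.0, 296.0] edge [[290.0, 63.0], [44.0, 289.0], [272.0, 536.0], [518.0, 303.0]]
-180 [274.0, 477.0]
-150 [366.0, 455.0]
-120 [434.0, 391.0]
-90 [460.0, 302.0]
-60 [439.0, 212.0]
-30 [376.0, 146.0]
0 [288.0, 120.0]
30 [198.0, 140.0]
60 [130.0, 203.0]
90 [102.0, 291.0]
120 [122.0, 381.0]
150 [185.0, 450.0]
[443.0, 345.0]
-20 [ 2.47673906e-01  2.92980255e-01  1.75937109e+00 -4.44089210e-16
  1.08924131e+00  5.96739757e-01] [ 3.78432098e-01  3.11176506e-01  1.83606202e+00 -4.44089210e-16
  9.94354124e-01  7.27497948e-01]
160 [ 0.24767391  0.29298025  1.75937109  0.          1.08924131 -2.5448529 ] [ 0.3784321   0.31117651  1.83606202  0.          0.99435412 -2.41409471]
-45 [ 2.47673906e-01  2.92980255e-01  1.75937109e+00 -4.44089210e-16
  1.08924131e+00  1.03307207e+00] [ 3.78432098e-01  3.11176506e-01  1.83606202e+00 -4.44089210e-16
  9.94354124e-01  1.16383026e+00]
135 [ 2.47673906e-01  2.92980255e-01  1.75937109e+00 -4.44089210e-16
  1.08924131e+00 -2.10852058e+00] [ 3.78432098e-01  3.11176506e-01  1.83606202e+00 -4.44089210e-16
  9.94354124e-01 -1.97776239e+00]
```

View pics/c1.png

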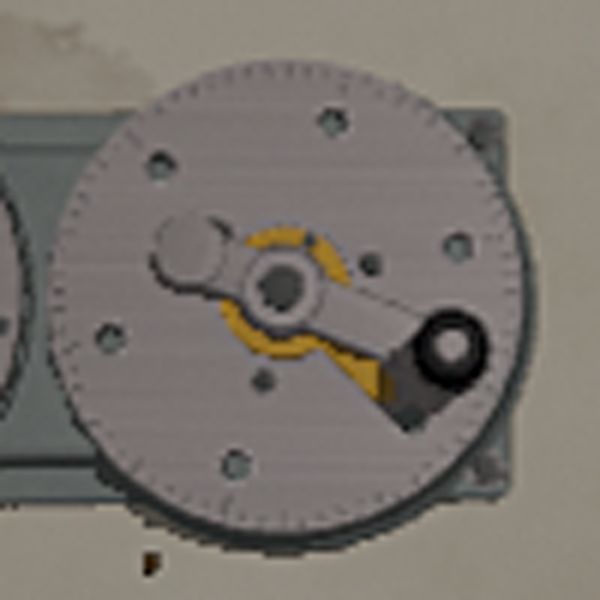

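The crop shows five holes at (333,121), (160,165), (458,245), (110,338) and (236,463). The sixth, at the finger, must be near (409,419), at a world angle of about -134°. The knob top is at (452,345), about 3 mm further in -y than the networks said. That puts the axis near (516.5, 254.3) and the knob near (494, 193.5), so I'll approach and grasp it now.

```bash
cat >> h.py <<'E'
from scipy.spatial.transform import Rotation as R
C=np.array([516.5,254.3])
ORI=(R.from_euler('z',-20,degrees=True)*R.from_euler('x',180,degrees=True)).as_rotvec()
def st():
    o=manip.get_obs(); return o["time_s"],o["tool_pos"],o["contact_force"],o["width"]
def show(s=""):
    t,p,f,w=st(); print(s,round(t,2),p.round(2),f.round(2),round(w,1),flush=True)
E
python3 - <<'E'
from h import *
k=[494,193.5]
manip.move_to(k+[390],ORI); show("above")
manip.gripper_to(50,20); show("w50")
manip.move_straight(k+[265],v=100); manip.wait(.3); show("down")
a=snap("side","s2.png");b=snap("top","t2.png")
cv2.imwrite("pics/g.png",np.hstack([cv2.resize(a[175:265,180:300],(400,300),interpolation=2),cv2.resize(b[175:265,200:320],(400,300),interpolation=2)])[:,:,::-1])
E
```

```text
above 2.7 [493.73 194.25 390.06] [ 0.05 -0.16  0.03] 85.7
w50 3.14 [493.91 193.77 389.99] [ 0.2  -0.87  0.04] 50.0
down 4.84 [494.06 193.5  265.3 ] [0.36 0.36 0.43] 50.2
```

View pics/g.png

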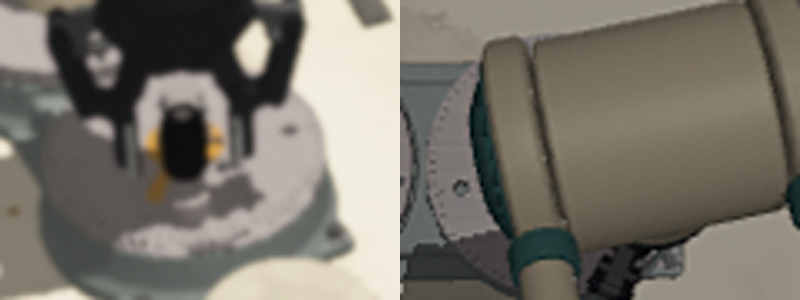

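The knob stands midway between the pads (side crop, about (185,145)), with the brass finger visible at (158,190). I'll close and lift while reading the forces.

```bash
python3 - <<'E'
from h import *
manip.gripper_to(20,40); manip.wait(.2); show("grip")
p0=st()[1]
for dz in(0.5,1,2,3.5,5):
    manip.move_straight([494,193.5,265+dz],v=15); manip.wait(.15); show(dz)
E
```

```text
grip 5.47 [494.01 193.51 265.12] [ 0.27 -0.78  1.8 ] 25.0
0.5 5.88 [494.02 193.48 265.23] [ 1.08 -0.1  -2.69] 25.1
1 6.28 [493.74 193.53 265.49] [ 1.18  0.99 -8.07] 24.9
2 6.67 [493.72 193.52 266.86] [-0.02  0.95 -8.02] 25.2
3.5 7.08 [493.93 193.45 268.48] [ 0.2   0.74 -7.52] 25.3
5 7.47 [493.99 193.47 269.99] [ 0.21 -0.1  -8.49] 25.0
```

```bash
python3 - <<'E'
from h import *
r=np.hypot(*(np.array([494,193.5])-C)); print("r0",r)
for i,d in enumerate(np.linspace(-110.3,-179.6,24)[1:]):
    a=np.radians(d);u=np.array([np.cos(a),np.sin(a)]);t=np.array([-u[1],u[0]])
    q=C+r*u
    manip.move_straight([*q,270.2],v=50)
    _,p,f,w=st()
    fr=f[:2]@u; r+=np.clip(.08*fr,-.3,.3)
    print(round(d,1),"r",round(r,2),"fr %.1f ft %.1f fz %.1f z %.1f"%(fr,f[:2]@t,f[2],p[2]),flush=True)
    if np.linalg.norm(f)>25: print("STOP");break
manip.wait(.2);show()
E
```

```text
r0 64.82969998388086
-113.3 r 64.81 fr -0.2 ft 0.5 fz -8.4 z 270.2
-116.3 r 64.75 fr -0.8 ft 0.8 fz -8.3 z 270.4
-119.3 r 64.87 fr 1.5 ft 1.7 fz -7.2 z 270.3
-122.4 r 64.84 fr -0.3 ft 1.4 fz -7.6 z 270.2
-125.4 r 64.84 fr -0.1 ft 1.3 fz -7.8 z 270.2
-128.4 r 64.76 fr -1.0 ft 2.0 fz -7.7 z 270.2
-131.4 r 64.72 fr -0.5 ft 0.2 fz -8.5 z 270.2
-134.4 r 64.68 fr -0.5 ft 1.5 fz -8.2 z 270.2
-137.4 r 64.57 fr -1.3 ft 1.8 fz -7.1 z 270.2
-140.4 r 64.56 fr -0.2 ft 2.2 fz -7.5 z 270.2
-143.4 r 64.44 fr -1.5 ft 1.8 fz -8.6 z 270.1
-146.5 r 64.39 fr -0.6 ft 1.9 fz -8.7 z 270.1
-149.5 r 64.32 fr -0.9 ft 1.5 fz -7.5 z 270.1
-152.5 r 64.3 fr -0.3 ft 1.1 fz -6.7 z 270.1
-155.5 r 64.28 fr -0.2 ft 1.4 fz -8.1 z 270.1
-158.5 r 64.29 fr 0.2 ft 1.8 fz -8.0 z 270.2
-161.5 r 64.29 fr -0.0 ft 1.3 fz -8.0 z 270.1
-164.5 r 64.33 fr 0.5 ft 0.7 fz -8.6 z 270.1
-167.5 r 64.37 fr 0.5 ft 2.0 fz -7.6 z 270.2
-170.6 r 64.36 fr -0.1 ft 1.6 fz -8.3 z 270.2
-173.6 r 64.39 fr 0.4 ft 1.1 fz -8.8 z 270.2
-176.6 r 64.38 fr -0.1 ft 2.2 fz -8.4 z 270.2
-179.6 r 64.42 fr 0.5 ft 0.6 fz -8.2 z 270.2
 13.43 [452.05 253.93 270.15] [-0.17 -1.75 -8.53] 24.8
```

```bash
cat > srch.py <<'E'
from h import *
def go(d,r,z,v=50):
    a=np.radians(d);u=np.array([np.cos(a),np.sin(a)])
    manip.move_straight([*(C+r*u),z],v=v)
    fs=[]
    for _ in range(3): manip.wait(.02); fs.append(st()[2])
    f=np.mean(fs,0); return f[:2]@u, f[:2]@[-u[1],u[0]], f[2]
rad=lambda d: np.interp(d,[-180,-173,-165,-155,-150,-140,-134,-125,-110],[64.42,64.4,64.33,64.28,64.32,64.5,64.68,64.84,64.82])
if __name__=="__main__":
    for d in np.arange(-176.6,-145.9,3.06): F=go(d,rad(d),270.2)
    print(d,np.round(F,1))
    z=266.5
    while z>264.5:
        F=go(d,rad(d),z,15); print("z",z,np.round(F,1))
        if F[2]>-2.5: break
        z-=.3
    found=False
    while d<-122:
        d+=.35; F=go(d,rad(d),z,20); p=st()[1]
        print("%.2f z %.2f/%.2f"%(d,z,p[2]),np.round(F,1),"t",round(st()[0],1),flush=True)
        if np.linalg.norm(F[:2])>15: print("side force");break
        if F[2]<-4.5:
            G=go(d,rad(d),z-.7,20); print("  probe",np.round(G,1),st()[1][2])
            if G[2]<-4: found=True;break
            z-=.1; go(d,rad(d),z,20)
        else: z+=np.clip(-.04*(F[2]+1.5)*-1,-.1,.1) if F[2]<-3 or F[2]>0.5 else 0
    print("found",found,d,z)
E
sed -i 's/z+=np.clip(-.04\*(F\[2\]+1.5)\*-1,-.1,.1)/z+=np.clip(.04*(F[2]+1.5),-.1,.1)/' srch.py; python3 srch.py
```

```text
-145.99999999999997 [ 2.1 -1.8 -8.5]
z 266.5 [ 2.4 -1.3 -8.1]
z 266.2 [ 2.2 -1.2 -7.6]
z 265.9 [ 2.1 -1.  -7.9]
z 265.59999999999997 [ 2.1 -1.3 -7.1]
z 265.29999999999995 [ 2.  -0.9 -7. ]
z 264.99999999999994 [ 2.8 -1.8 -3.5]
z 264.69999999999993 [ 4.  -2.   0.3]
-145.65 z 264.70/265.10 [ 3.9 -2.8  2.5] t 19.3
-145.30 z 264.80/265.13 [ 3.8 -4.1  2.2] t 19.6
-144.95 z 264.90/265.14 [ 3.5 -4.6  1.4] t 19.9
-144.60 z 265.00/265.13 [ 3.1 -5.1  1.3] t 20.2
-144.25 z 265.10/265.15 [ 2.7 -7.   1. ] t 20.5
-143.90 z 265.20/265.16 [ 2.8 -6.5  0.7] t 20.8
-143.55 z 265.29/265.17 [ 2.5 -6.2 -0.2] t 21.1
-143.20 z 265.29/265.17 [ 2.7 -7.1 -0.4] t 21.4
-142.85 z 265.29/265.15 [ 2.3 -7.8 -0.3] t 21.7
-142.50 z 265.29/265.18 [ 1.9 -8.  -0. ] t 22.0
-142.15 z 265.29/265.14 [ 2.5 -7.8 -0.5] t 22.3
-141.80 z 265.29/265.15 [ 2.2 -8.3  0.1] t 22.6
-141.45 z 265.29/265.14 [ 1.6 -8.   0.1] t 22.9
-141.10 z 265.29/265.15 [ 2.6 -7.4 -0.2] t 23.2
-140.75 z 265.29/265.16 [ 2.3 -7.8 -0.4] t 23.5
-140.40 z 265.29/265.16 [ 2.5 -7.7  0. ] t 23.8
-140.05 z 265.29/265.18 [ 1.5 -7.4  0.6] t 24.1
-139.70 z 265.37/265
[... 284 characters left out ...]
/265.18 [ 1.8 -7.  -0.2] t 26.2
-137.25 z 265.37/265.14 [ 1.2 -7.4 -0.6] t 26.5
-136.90 z 265.37/265.12 [ 1.2 -7.6 -0.8] t 26.8
-136.55 z 265.37/265.15 [ 1.5 -7.4 -0.6] t 27.1
-136.20 z 265.37/265.13 [ 1.8 -7.3 -1.2] t 27.4
-135.85 z 265.37/265.09 [ 1.6 -6.5 -1.2] t 27.7
-135.50 z 265.37/265.10 [ 1.5 -7.  -0.5] t 28.0
-135.15 z 265.37/265.08 [ 1.6 -6.9 -1.1] t 28.3
-134.80 z 265.37/265.05 [ 1.4 -6.9 -1.3] t 28.6
-134.45 z 265.37/265.01 [ 1.9 -6.1 -1.4] t 28.9
-134.10 z 265.37/264.97 [ 1.4 -5.9 -2.1] t 29.2
-133.75 z 265.37/264.87 [ 1.4 -5.9 -3.3] t 29.5
-133.40 z 265.30/264.62 [ 0.9 -3.2 -6.8] t 29.8
  probe [ 1.  -3.2 -7.2] 264.2700487332409
found True -133.40000000000018 265.29987008529054
```

The pull came back at -133.4°, next to the -134° expected from the picture, so the pin is over the hole. I'll lower it, watching the forces.

```bash
python3 - <<'E'
from srch import *
d=-133.4;z=264.6
while z>256.4:
    z-=.8; F=go(d,rad(d),z,20); p=st()[1]
    print("z %.2f/%.2f"%(z,p[2]),np.round(F,1),round(st()[0],1),flush=True)
    if F[2]>-1.5 or np.hypot(*F[:2])>12: print("stop");break
E
```

```text
z 263.80/263.78 [ 0.7 -2.7 -7. ] 30.4
z 263.00/263.01 [ 0.4 -2.  -7.2] 30.7
z 262.20/262.22 [ 0.8 -2.1 -6.3] 31.0
z 261.40/261.42 [ 0.8 -2.  -6.6] 31.3
z 260.60/260.61 [ 0.2 -1.8 -6.6] 31.6
z 259.80/259.78 [ 0.5 -2.  -7. ] 31.9
z 259.00/259.00 [ 0.3 -1.6 -6.6] 32.2
z 258.20/258.20 [ 0.2 -1.9 -6.6] 32.5
z 257.40/257.38 [ 0.7 -1.9 -6.5] 32.8
z 256.60/256.61 [ 0.1 -1.8 -5.8] 33.1
z 255.80/256.26 [ 1.4 -2.5 -0.1] 33.4
stop
```

The pin came to rest at 256.26, exactly 9 mm below the riding height, and the pull is gone. I'll release, retreat and check.

```bash
python3 - <<'E'
from h import *
manip.gripper_to(48); manip.wait(.2); show("open")
p=st()[1]
manip.move_straight([p[0],p[1],390],v=100); show("up")
manip.move_joints([1.117,0.276,1.505,0,1.361,-0.121]); manip.wait(.2); show("away")
a=snap("side","s3.png");b=snap("top","t3.png")
cv2.imwrite("pics/f.png",np.hstack([cv2.resize(a[175:275,180:280],(400,400),interpolation=2),cv2.resize(b[175:275,200:300],(400,400),interpolation=2)])[:,:,::-1])
cv2.imwrite("pics/t3b.png",cv2.resize(b,(800,600))[:,:,::-1])
for c in("side","top"):
    for n in("knob","cast","table_top","sanding_block","mixing_cup"):
        r=vision.pinpoint(n,c); print(c,n,[(round(x["score"],2),toW(c,x["location"]).round(1).tolist()) for x in r[:1]])
k=C+65*np.array([np.cos(np.radians(-133.4)),np.sin(np.radians(-133.4))])
for z in(80,122,131):print(z,(proj("side",[*k,z])-[180,175])*4)
E
```

```text
open 33.92 [472.22 207.28 255.91] [-0.25  0.75 -1.08] 47.8
up 35.42 [472.05 207.23 389.28] [ 0.74 -0.24  0.  ] 48.1
away 37.23 [188.8  542.97 404.64] [-0.51 -0.02  0.37] 47.9
side knob [(0.75, [476.3, 210.7, 99.2])]
side cast [(0.81, [511.0, 443.2, 62.2])]
side table_top [(0.75, [505.5, 439.2, 59.9])]
side sanding_block [(0.85, [664.1, 48.3, 1.5])]
side mixing_cup [(0.76, [569.1, -21.3, -2.8])]
top knob [(0.59, [471.1, 209.8, 103.6])]
top cast [(0.69, [511.9, 439.1, 58.5])]
top table_top [(0.79, [508.3, 440.0, 61.3])]
top sanding_block [(0.89, [655.3, 47.4, 2.1])]
top mixing_cup []
80 [166.24219861 218.46506039]
122 [159.74841144 149.17121614]
131 [158.3040654 133.7745416]
```

View pics/f.png

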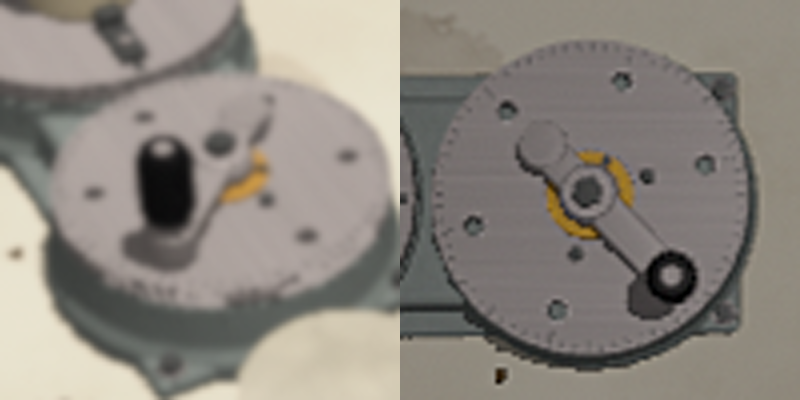

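View pics/t3b.png

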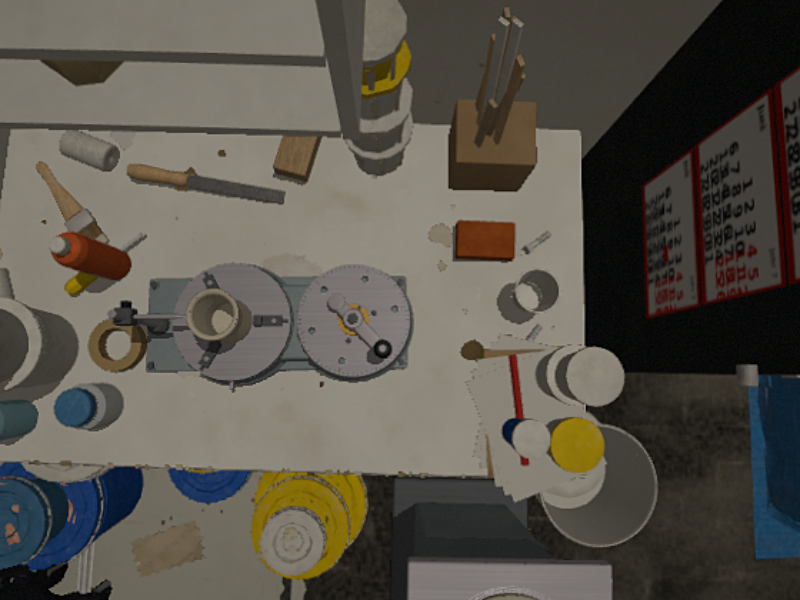

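The arm lies over the finger with the knob at (671,276) in the top crop. Its height reads 99 to 104 mm, against 101 when home. The cast is centred, and the block and cup look unmoved, so I'm handing in.

```bash
python3 -c "
from h import *
print(manip.sign_off()); show()"
```

```text
the job is handed in; nothing more can be done
None
the job is handed in; nothing more can be done
```

The table is indexed to the hole at the brass finger, the pin is home and the knob is released. I handed the job in at about 37 s on the robot clock.

**What I did:** I gripped the knob, lifted the pin about 5 mm clear and swung the crank clockwise to roughly 46° past the finger. I then came back anticlockwise only. For the last stretch the pin rode lightly on the plate, its load at most about 10 N by the wrist readings. The spring's pull returned at -133.4° in world bearing, right by the finger mark. I lowered the pin there, opened the gripper and backed away.

**Last checks:**
- **Pin:** it stopped 9 mm below the riding height, which is fully home. After release, the two cameras put the knob at 99 and 104 mm, against 101 mm when home.
- **Cast:** it stands within about 3 mm of the table centre in the top view. The side view showed about 7 mm between the two, with each reading good to about 4 mm.
- **Surroundings:** the sanding block and the cup look unmoved in the top picture. The network missed the cup there, but the side view found it in place.
- **Not measured:** I did not measure the table's own angle. That the gear slack is taken up follows from the way the crank was moved.

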